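# Load the tagged battery pack into the swing-tray tester and start the test

## Task

Re-test the battery pack with the orange sticker: slide it lengthwise along the mat until its middle is well clear of the row, leaving the other two packs where they lie, and lay it flat in the pocket of the tester's swung-out tray. Let go of it and push the tray at its free corner so that it pivots round its pin, under the contact head and home against the brass stop. Swing the red-knobbed latch fully shut behind the tray, and only then press the green button down and let it come up again.

Things in the scene. Friction and masses are not known exactly. Their poses are not given: they have to be found in the camera images.
- pack_a: THE pack to test: black laptop battery, 46 (x) x 130 (y) x 19 (z) mm, 0.21 kg, round orange sticker on top. Origin: centre of the underside, y along its length. It lies on the 2 mm bench mat (mat top at z = 0.002) in a row of three packs whose long sides touch, so no finger fits beside it. Both ends are free, and beyond the end farther from the robot are 120 mm of free mat. Friction about 0.6.
- pack_b: plain black pack, same size and frame, no sticker, in the same row; leave it where it lies
- pack_c: plain black pack, same size and frame, no sticker, in the same row; leave it where it lies
- tester: fixed bench tester on the mat. Origin: on the axis of the upright pivot pin (its cap 19 mm wide, top 20 mm up), at mat height; x from the pin along the tray when home, y to the left. Dark spine 20 mm high at y = 17 to 37, x = -40 to 210 mm. Grey contact head x = 166 to 214, y = -44 to 36 mm, 50 mm high, with a jaw reaching back over the tray's end.
- jaw (a point): lower back edge of the head's jaw: 30 mm above the mat, tester x = 124, y = -19 mm. The jaw spans tester x = 124 to 170, y = -44 to 36 mm, 30 to 50 mm above the mat; a seated pack (top 23 mm above the mat) passes under it
- brass_stop (a point): middle of the face of the brass stop on the spine, tester x = 125 to 145, y = 12.5 mm; the tray's +y side meets it at home
- tray: loose aluminium tray, 0.35 kg, hung by a hole on the pivot pin (1 mm play, the cap keeps it down), sliding on the mat; 1 to 4 N at the free corner move it. Origin: centre of the hole, underside; x along the tray. Plate x = 11 to 160, y = -50 to 12 mm. It starts turned 0.55 to 0.75 rad clockwise (from above) from home and is pushed counter-clockwise until its x is the tester's x.
- tray_pocket (a point): centre of the pocket's floor (tray x = 84, y = -19 mm, 4 mm above the mat), axes as the tray's. Pocket 136 mm (x) by 52 mm (y), rails 10 mm above the floor at the ends and corners; the long sides are open for fingers over the middle 82 mm. A pack lies flat here, its length along x, either end first, its underside at this point
- tray_tab (a point): on the outer (-y) rubber face of the upright push tab at the tray's free corner: tray x = 138, y = -54 mm, 24 mm above the mat. The tab is 32 mm long (x), 4 mm thick, 34 mm high; push its face along the tray's +y
- latch (a joint): latch angle in rad: 0 = open, arm pointing to the tester's -y; 1.57 = shut, arm pointing to the tester's -x behind the push tab with 2 mm play. Starts at 0 to 0.25, turns clockwise seen from above to shut, stays where it is left, needs about 1.5 N at the knob, cannot shut while the tray is not home
- latch_pivot (a point): on the latch's upright pivot axis, 20 mm above the mat, at tester x = 195, y = -63.5 mm
- latch_knob (a point): on the axis of the red upright knob on the latch arm, 46 mm from the pivot; knob 14 mm wide, 29 to 44 mm above the mat, this point 32 mm up. The arm below is 14 mm wide, 12 to 20 mm above the mat, and ends 9 mm past the knob. Push the knob's side away from the pin, following its arc; shut, it is at tester x = 149, y = -63.5 mm
- start_button (a joint): travel of the green button in m: 0 = up, 0.005 = fully down, sprung, 5 N fully down; counts as pressed beyond 0.0035
- start_button_top (a point): centre of the green button's top (22 mm diameter, about 66 mm above the table when up); press straight down. Beware: grey scrap bins 120 mm high fill the table to the left of world y = -0.085 m, from x = 0.22 to 0.82 m

How it is judged:
By the outcome, as a careful person would: the job done as asked, in the order asked, and still so for the second after the job is handed in, with the robot touching nothing.
It also fails if it takes over 72 s, if anything falls off the work surface, if the arm or the gripper's body presses on something with over 40 N, if the wrist force passes 120 N, or if a joint passes its speed limit or range.

## Robot

A 6-joint arm with a two-finger parallel gripper is mounted at the origin on a cart in front of the work surface, level with it; the furniture and walls round the work are solid. World frame = base frame: x ahead of the robot, y to its left, z up, the work surface at z = 0. Lengths are in m, angles in rad, forces in N, time in s.
With the tool pointing down it reaches from about 0.375 to 0.975 m from the base axis. Payload 3.8 kg.
Tool frame: the origin (TCP) lies at the very end of the fingers, on their centre line; the grasp point (between the pads) lies 19 mm behind it; z points along the fingers, y is the line along which they close (so a half turn about z gives the same grasp; the last joint's range is limited). The gripper opens to 85 mm and grips with 20 to 120 N. Pads are 22 mm wide; open, the fingers measure 114 mm over their backs; the gripper's body (76 mm by 85 mm) begins 54 mm behind the grasp point. The pads swing forward as they close: fully open they stand 13 mm farther back than shut.
Start: joints at [1.133, 0.264, 1.604, -0, 1.274, -0.037], TCP at [0.263, 0.622, 0.231] pointing down, gripper open.
Joint ranges: [-2.63, 2.63], [-0.94, 2.18], [0.31, 2.57], [-1.31, 4.45], [0, 2.66], [-2.55, 2.55]. Speed limits (rad/s): [2.57, 2.57, 3.14, 3.14, 3.14, 3.14].

## Interface

Orientations are given as a rotation vector (axis times angle).
In Python, from workcell import * gives the robot as it stands.
- The arm moves only by the shell command python3 -m crank 'ROWS' [OPENING] [FORCE]. ROWS is JSON, a list that holds one entry, the list of rows, each a list of 6 numbers: the shift along the tool's x, y, z in cm, then the turn, a rotation vector about the tool's x, y, z in rad. In form: [[[dx, dy, dz, ax, ay, az], ...]]. A call has 1 to 8 rows; each row shifts and turns the commanded pose from where the row before left it, along the tool's axes as they then stand; what a row does not reach is not made up. A row lasts 1/12 s, in which the tool goes at most 41.7 mm and 7.16 degrees, less where a joint would pass 70% of its speed; a pose out of reach is approached as far as the arm can. A call with a gripper value outside its range is refused whole. OPENING is the finger opening in cm, from 0 to 8.54, set as the call begins (- or left out, the last holds). The fingers move at their own pace and stop on an object; FORCE is the grip in N (left out, the last holds). Time passes only in rows, so rows that do not move let the fingers close. It gives the time, the measured TCP pose, the force, the opening and the grip force at its end, in the units of the state.
- read_state(): the state, without advancing time (a new reading comes with each control period).
- read_camera(name): name is "scene" or "top"; returns the picture (420x560x3 uint8, blue, green, red); there is no depth.
- camera_model(name): a dict with "camera_matrix" (3x3 intrinsics, pixels), "k1" (the pictures are not rectified: a ray, as slopes to the right and down, at radius r is drawn at 1 + k1 r^2 times it, then the intrinsics apply), "R" (3x3) and "t" (3): a world point X has camera coordinates R X + t. Camera axes: x right, y down, z forward; pixel columns grow to the right and rows downward; lengths in m; the calibration is good to about 2 mm. A picture is of the moment at which its call begins. camera_model takes no time and is no camera call.
- finish_job(): hands the job in; it is judged then, once.
The state is a dict: "time": time; "q": joint angles; "joint_vel": joint speeds; "joint_torque": joint torques, N m; "tool_pos": TCP position; "tcp_rot": TCP orientation; "wrist_force": force on the tool from outside, world axes, zero at the start; "torque": the same for the moment, N m; "width": opening from 0.0 (shut) to 1.0 (fully open); "grip_force": force on a finger pad.
Only numpy, scipy, OpenCV 4.12 (cv2) and the standard library are available. Lean on these libraries where they do the work, as an engineer would, in place of code of your own. Each camera call takes 0.05 s, during which the arm holds its last target. There are 200 camera calls.

## Working session

There is one attempt and no reset: what is moved stays moved. The work goes in short steps, Python scripts to look and compute and a shell command to move; the robot and the scene stay as the last step left them, time stands still between calls to the robot, and variables do not carry over. Pictures are saved under pics/ and viewed, at most 10 in all, crops included, and the job is handed in when it is done.

```bash
mkdir -p pics; ls; python3 - <<'E'
from workcell import *
import cv2
s=read_state(); print(s)
for n in("scene","top"):
    cv2.imwrite(f"pics/{n}0.png",read_camera(n)); print(n,camera_model(n))
E
```

```text
pics
{'time': 0.0, 'q': array([ 1.13310320e+00,  2.64775946e-01,  1.60537670e+00, -3.34479636e-05,
        1.27365734e+00, -3.69267288e-02]), 'joint_vel': array([0.00062961, 0.00098895, 0.00033695, 0.00014912, 0.00146658,
       0.00047286]), 'joint_torque': array([-3.60235072e-04, -5.15119457e+01, -3.67308676e+01, -5.76610341e-05,
        1.30690512e-02, -4.49549918e-05]), 'tool_pos': array([0.26305765, 0.62085132, 0.22994518]), 'tcp_rot': array([-0.62520486, -3.07825145,  0.00339664]), 'wrist_force': array([0.0662433 , 0.34165834, 0.369598  ]), 'torque': array([-0.02541981,  0.01823218,  0.00572766]), 'grip_force': 0.0, 'width': 0.9965844157800203}
scene {'camera_matrix': array([[493.38503482,   0.        , 272.00399578],
       [  0.        , 493.38503482, 214.54900267],
       [  0.        ,   0.        ,   1.        ]]), 'k1': -0.16079990731391913, 'R': array([[ 0.86316698, -0.50478344, -0.01168125],
       [-0.38194985, -0.63764385, -0.66897282],
       [ 0.33023792,  0.5818969 , -0.74319507]]), 't': array([-0.55534347,  0.08465502,  0.96440842])}
top {'camera_matrix': array([[458.5085357 ,   0.        , 276.00041564],
       [  0.        , 458.5085357 , 207.19009649],
       [  0.        ,   0.        ,   1.        ]]), 'k1': -0.11618706154267931, 'R': array([[-0.0092152 , -0.99993414,  0.00684046],
       [-0.9989812 ,  0.00890377, -0.04424127],
       [ 0.04417745, -0.00724118, -0.99899746]]), 't': array([-0.26153587,  0.49817204,  0.88506213])}
```

View pics/top0.png

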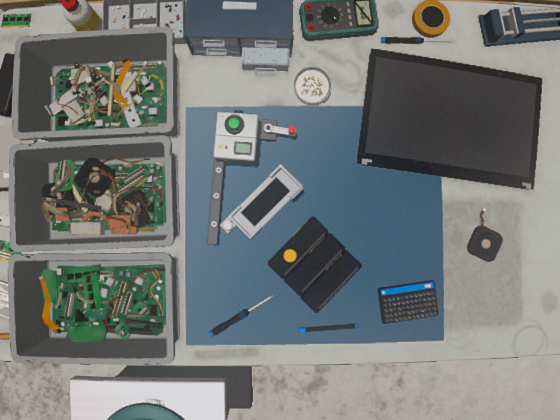

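View pics/scene0.png

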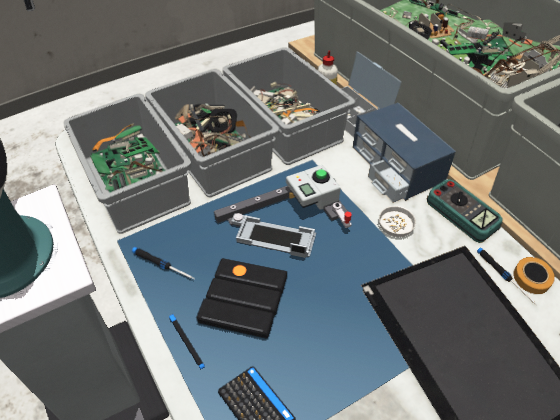

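The top view shows the three packs at (268-360, 217-312), with the sticker on the upper-left pack at (290,256). The tray is at (225-300, 168-235), the head at (237,135), the button at (235,123) and the latch knob at (292,130). I'll enlarge the area.

```bash
cat > h.py <<'E'
import numpy as np, cv2
from workcell import *
from scipy.spatial.transform import Rotation as Ro
def ray(n,u,v):
    m=camera_model(n);K=m["camera_matrix"]
    p=cv2.undistortPoints(np.array([[[u,v]]],float),K,np.array([m["k1"],0,0,0,0.]))[0,0]
    R,t=m["R"],m["t"]; return -R.T@t, R.T@np.array([p[0],p[1],1])
def px(n,u,v,z):
    c,d=ray(n,u,v); return (c+d*(z-c[2])/d[2])[:3]
def proj(n,X):
    m=camera_model(n); return cv2.projectPoints(np.array(X,float).reshape(-1,1,3),cv2.Rodrigues(m["R"])[0],m["t"],m["camera_matrix"],np.array([m["k1"],0,0,0,0.]))[0][:,0]
def crop(n,im,x0,y0,w,h,s,name):
    c=cv2.resize(im[y0:y0+h,x0:x0+w],None,fx=s,fy=s,interpolation=cv2.INTER_CUBIC)
    for i in range(0,w,10):
        cv2.line(c,(i*s,0),(i*s,12 if (x0+i)%50==0 else 5),(0,255,255),1)
        if (x0+i)%50==0: cv2.putText(c,str(x0+i),(i*s,24),0,.4,(0,255,255),1)
    for i in range(0,h,10):
        cv2.line(c,(0,i*s),(12 if (y0+i)%50==0 else 5,i*s),(0,255,255),1)
        if (y0+i)%50==0: cv2.putText(c,str(y0+i),(14,i*s+4),0,.4,(0,255,255),1)
    cv2.imwrite("pics/"+name,c)
E
python3 - <<'E'
from h import *
im=cv2.imread("pics/top0.png")
im=cv2.convertScaleAbs(im,alpha=1.5,beta=15)
crop("top",im,200,105,110,145,4,"c1.png")
crop("top",im,255,210,120,110,5,"c2.png")
E
```

```text
(no output)
```

View pics/c1.png

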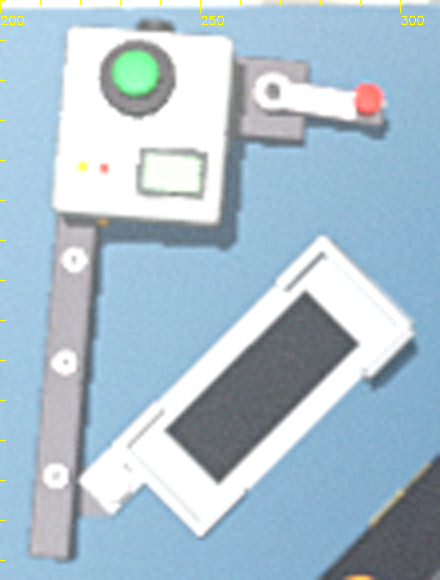

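View pics/c2.png

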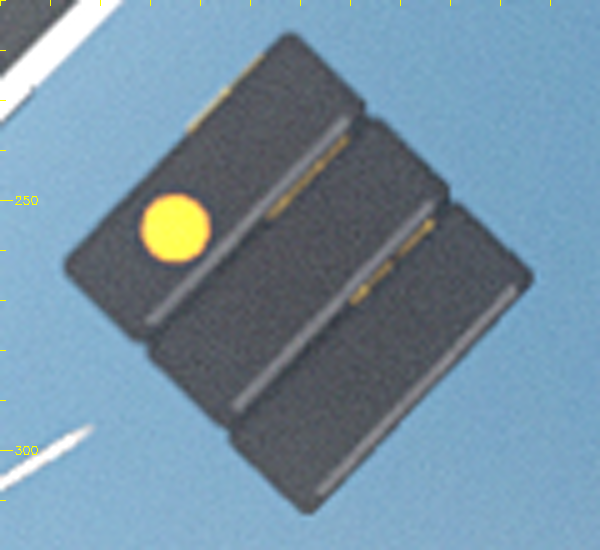

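Crop 1 shows the spine end at crop (30-73, 556), the head top at (53-232, 27-222), the knob at (369,99), the latch pivot at (270,92), the button at (135,72) and the tray rail corners. Crop 2 shows pack_a's top corners at (290,33), (65,265), (365,103) and (140,342).

```bash
cat > fit.py <<'E'
from h import *
from scipy.optimize import least_squares
def fit(pts,z,x0,loc):
    # pts Nx2 px ; loc Nx2 local; z heights
    W=np.array([px("top",*p,zz)[:2] for p,zz in zip(pts,z)]); L=np.array(loc)
    f=lambda q:(L@np.array([[np.cos(q[2]),np.sin(q[2])],[-np.sin(q[2]),np.cos(q[2])]])+q[:2]-W).ravel()
    r=least_squares(f,x0); print(np.round(r.x,4),"res mm",np.round(1000*r.fun,1)); return r.x
E
python3 - <<'E'
from fit import *
c1=lambda P:np.array(P)/4.+[200,105]-.375
c2=lambda P:np.array(P)/5.+[255,210]-.4
# tester
P=c1([(30,555),(73,558),(68,27),(232,38),(220,222),(53,210)])
L=np.array([(-40,37),(-40,17),(214,36),(214,-44),(124,-44),(124,36)])/1e3
T=fit(P,[.022]*2+[.052]*4,[.4,-.2,0],L)
P=c1([(323,237),(412,325),(200,535),(130,448)])
L=np.array([(160,12),(160,-50),(11,-50),(11,12)])/1e3
print("tray");R=fit(P,[.016]*4,[.4,-.2,-.6],L); print("rel",R[2]-T[2])
L=np.array([(-23,65),(-23,-65),(23,65),(23,-65)])/1e3
print("pack");A=fit(c2([(290,33),(65,265),(365,103),(140,342)]),[.021]*4,[.4,-.3,-.7],L)
L=np.array([(69,-65),(115,65)])/1e3
fit(c2([(290,33),(65,265),(308,514),(532,278)]),[.021]*4,[.4,-.3,-.7],np.array([(-23,65),(-23,-65),(115,-65),(115,65)])/1e3)
print("button",px("top",*c1([(135,72)])[0],.066),"knob",px("top",*c1([(369,99)])[0],.046),"lpiv",px("top",*c1([(270,92)])[0],.022))
def tw(T,x,y):
    c,s=np.cos(T[2]),np.sin(T[2]); return T[:2]+[c*x-s*y,s*x+c*y]
print("pin",T[:2],"lpiv model",tw(T,.195,-.0635),"knobshut",tw(T,.149,-.0635))
print("pocket",tw(R,.084,-.019),"tab",tw(R,.138,-.054))
k=px("top",*c1([(369,99)])[0],.046)[:2]-tw(T,.195,-.0635);print("knob r",np.linalg.norm(k),"latch ang",-(np.arctan2(k[1],k[0])-T[2]+np.pi/2))
E
```

```text
[ 0.4624 -0.1727 -0.0812] res mm [-1.  -0.3 -1.   0.6  1.6  0.5  1.3 -1.4 -0.5 -0.2 -0.5  0.9]
tray
[ 0.4605 -0.1733 -0.7836] res mm [ 1.9 -2.4  1.7 -3.2 -2.4 -2.3 -1.2  7.9]
rel -0.7024416004817382
pack
[ 0.4186 -0.3071 -2.3459] res mm [ 3.8  0.5 -0.3  3.6 -1.  -3.5 -2.5 -0.6]
[ 0.4173 -0.3069 -2.3626] res mm [ 2.1 -0.3 -0.5  4.3 -1.4  0.3 -0.1 -4.2]
button [ 0.651669   -0.18775142  0.066     ] knob [ 0.64225219 -0.29737402  0.046     ] lpiv [ 0.65126928 -0.25004266  0.022     ]
pin [ 0.4624339 -0.1727178] lpiv model [ 0.65164176 -0.25182302] knobshut [ 0.60579328 -0.24809245]
pocket [ 0.5065924  -0.24604547] tab [ 0.52013867 -0.30895413]
knob r 0.046508683236014 latch ang 0.12209714121367421
```

```bash
cat >> h.py <<'E'
def go(x,y,z,psi=None):
    """print shift (cm) in tool axes and turn about tool z to the TCP target, tool-y heading psi"""
    s=read_state(); R=Ro.from_rotvec(s["tcp_rot"]).as_matrix()
    cur=np.arctan2(R[1,1],R[0,1])
    print("cm",np.round(100*R.T@(np.array([x,y,z])-s["tool_pos"]),2),"turn",None if psi is None else round(cur-psi,4),"psi",round(cur,4),"tilt",np.round(R[:2,2],4))
E
python3 - <<'E'
from h import *
c2=lambda P:np.array(P)/5.+[255,210]-.4
for a,b in [((290,33),(65,265)),((348,120),(150,323)),((433,203),(236,408)),((515,288),(320,493))]:
    A,B=[px("top",*c2([p])[0],.021) for p in(a,b)]; d=A-B; print(np.arctan2(-d[0],d[1])+0, d[:2])
go(.5,.2,.23,.79)
E
```

```text
-2.351580892430391 [ 0.08875284 -0.08793765]
-2.3557211770180007 [ 0.07752621 -0.07745285]
-2.349798146301121 [ 0.07821501 -0.07722078]
-2.3460910426656136 [ 0.07819245 -0.07662817]
cm [-38.24 -29.51   0.07] turn 0.38 psi 1.17 tilt [-0.0009 -0.0018]
```

```bash
M="python3 -m crank"
$M '[[[-3,-2.3,0,0,0,0],[-3,-2.3,0,0,0,0],[-3,-2.3,0,0,0,0],[-3,-2.3,0,0,0,0],[-3,-2.3,0,0,0,0],[-3,-2.3,0,0,0,0],[-3,-2.3,0,0,0,0],[-3,-2.3,0,0,0,0]]]' 1.0 40 | tail -3
python3 -m crank '[[[-3,-2.3,0,0,0,0],[-3,-2.3,0,0,0,0],[-3,-2.3,0,0,0,0],[-3,-2.3,0,0,0,0],[-3,-2.3,0,0,0,0],[0,0,0,0,0,0.1],[0,0,0,0,0,0.1],[0,0,0,0,0,0.1]]]'
python3 -m crank '[[[0,0,0,0,0,0.08],[0,0,0,0,0,0]]]'
python3 -c "
from h import *
go(.45,-.15,.2,.7906);go(.357,-.2465,.1,.7906)"
```

```text
wrist_force: [0.0, -0.0, -0.1]
width: 0.116
grip_force: 0.0
time: 1.43
tool_pos: [0.5059, 0.1927, 0.2307]
tcp_rot: [-1.089, -2.946, 0.001]
wrist_force: [-0.5, -0.1, -0.4]
width: 0.114
grip_force: 0.0
time: 1.6
tool_pos: [0.5055, 0.1936, 0.2307]
tcp_rot: [-1.199, -2.903, 0.001]
wrist_force: [0.5, -0.5, -0.6]
width: 0.118
grip_force: 0.0
cm [-20.31 -28.26   3.09] turn -0.0031 psi 0.7875 tilt [-0.001  -0.0003]
cm [-20.54 -41.66  13.1 ] turn -0.0031 psi 0.7875 tilt [-0.001  -0.0003]
```

```bash
python3 -m crank '[[[-2.2,-3.1,0.2,0,0,0],[-2.2,-3.1,0.2,0,0,0],[-2.2,-3.1,0.2,0,0,0],[-2.2,-3.1,0.2,0,0,0],[-2.2,-3.1,0.2,0,0,0],[-2.2,-3.1,0.2,0,0,0],[-2.2,-3.1,0.2,0,0,0],[-2.2,-3.1,0.2,0,0,0]]]' >/dev/null
python3 -m crank '[[[-2,-3,1,0,0,0],[0,-3.2,2,0,0,0],[0,-3.2,2,0,0,0],[0,-3.2,2,0,0,0],[0,-3.2,2,0,0,0],[0,0,0,0,0,0]]]'
python3 -c "
from h import *
go(.357,-.2465,.1,.7906);go(.357,-.2465,.010,.7906)"
```

```text
time: 2.77
tool_pos: [0.353, -0.2327, 0.1208]
tcp_rot: [-1.194, -2.896, -0.0]
wrist_force: [0.2, 2.3, -0.6]
width: 0.114
grip_force: 0.0
cm [-1.27 -0.69  2.07] turn -0.0019 psi 0.7887 tilt [-0.0083  0.0035]
cm [-1.34 -0.66 11.07] turn -0.0019 psi 0.7887 tilt [-0.0083  0.0035]
```

```bash
python3 -m crank '[[[-1.2,-0.7,2,0,0,0],[0,0,3,0,0,0],[0,0,3,0,0,0],[0,0,0,0,0,0],[0,0,1.5,0,0,0],[0,0,1,0,0,0],[0,0,0,0,0,0]]]'
python3 - <<'E'
from h import *
A=np.array([.4184,-.307]); d=np.array([np.cos(-.780),np.sin(-.780)])
p=read_state()["tool_pos"]; r=p[:2]-A; print("along",r@d,"side",r@[-d[1],d[0]])
go(*(A+.1*d-.076*d),.010,.7906)
crop("top",read_camera("top"),240,190,140,130,4,"p5.png")
E
```

```text
time: 3.35
tool_pos: [0.3621, -0.2447, 0.0194]
tcp_rot: [-1.192, -2.904, -0.001]
wrist_force: [-0.8, 0.3, 0.3]
width: 0.116
grip_force: 0.0
along -0.08383734567937938 side 0.004763927806429945
cm [-10.79  -0.48   0.91] turn 0.0009 psi 0.7915 tilt [-0.0023  0.0018]
```

View pics/p5.png

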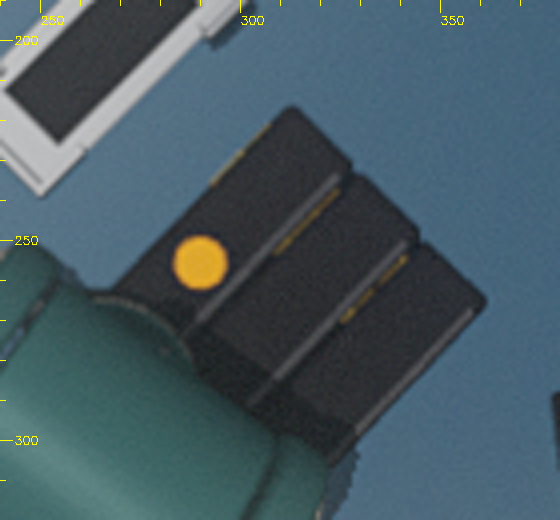

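The arm hides the contact, but the packs haven't moved: pack_a's far corner is still at (313,217). Next I centre on the pack axis, lower, and push.

```bash
python3 -m crank '[[[0,-0.4,0.4,0,0,0],[0,0,0.5,0,0,0],[0,0,0,0,0,0],[-0.6,0,0,0,0,0],[-0.6,0,0,0,0,0],[-0.6,0,0,0,0,0],[-0.8,0,0,0,0,0],[-0.8,0,0,0,0,0]]]'
python3 -m crank '[[[-0.8,0,0,0,0,0],[-0.8,0,0,0,0,0],[-0.8,0,0,0,0,0],[-0.8,0,0,0,0,0],[-0.8,0,0,0,0,0],[-0.8,0,0,0,0,0],[-0.8,0,0,0,0,0],[0,0,0,0,0,0]]]'
python3 - <<'E'
from h import *
A=np.array([.4184,-.307]); d=np.array([np.cos(-.780),np.sin(-.780)])
p=read_state()["tool_pos"]; r=p[:2]-A; print("along",r@d,"side",r@[-d[1],d[0]])
go(*(A+.1*d-.076*d),.010,.7906)
E
```

```text
time: 4.07
tool_pos: [0.3848, -0.2731, 0.0114]
tcp_rot: [-1.196, -2.905, -0.0]
wrist_force: [-1.1, 0.6, -0.1]
width: 0.117
grip_force: 0.6
time: 4.73
tool_pos: [0.426, -0.3138, 0.0118]
tcp_rot: [1.195, 2.902, -0.002]
wrist_force: [-0.0, 0.2, 0.5]
width: 0.117
grip_force: 0.0
along 0.01014751400040975 side 0.00047792233666503047
cm [-1.38 -0.05  0.18] turn -0.0007 psi 0.7899 tilt [ 0.0024 -0.0021]
```

```bash
python3 -m crank '[[[-0.7,0,0,0,0,0],[-0.7,0,0,0,0,0],[0,0,0,0,0,0],[0.8,0,0,0,0,0],[0,0,-3,0,0,0],[0,0,-4,0,0,0],[0,-3,-2,0,0,0],[0,-4,-2,0,0,0]]]' 8.5
python3 -m crank '[[[0,-4,0,0,0,0],[0,-4,0,0,0,0],[0,-4,0,0,0,0],[-0,-4,0,0,0,0],[0,0,0,0,0,0]]]'
python3 - <<'E'
from h import *
crop("top",read_camera("top"),220,150,160,150,4,"p6.png")
E
```

```text
time: 5.4
tool_pos: [0.3821, -0.3637, 0.1225]
tcp_rot: [1.188, 2.905, -0.002]
wrist_force: [0.2, -0.6, -0.1]
width: 0.996
grip_force: 0.0
time: 5.82
tool_pos: [0.2635, -0.4819, 0.1206]
tcp_rot: [1.202, 2.902, -0.007]
wrist_force: [0.1, 0.4, 0.1]
width: 0.994
grip_force: 0.0
```

View pics/p6.png

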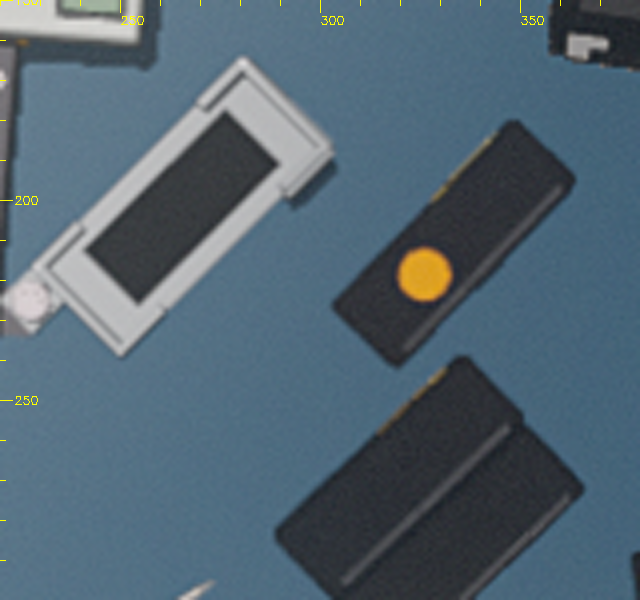

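The picture shows pack_a clear of the row, with corners at crop (512,121), (574,180), (334,304) and (398,366). But packs b and c have shifted sideways. I opened the fingers before lifting, and one of them pushed the pair. I'll measure that shift with image registration so I can undo it.

```bash
cat > bc.py <<'E'
from fit import *
def shift(im,name="bc"):
    """euclidean motion of packs b,c since the start, at their centre (0.36,-0.36), z .021: world mm + rad"""
    t=cv2.cvtColor(cv2.imread("pics/top0.png"),cv2.COLOR_BGR2GRAY); g=cv2.cvtColor(im,cv2.COLOR_BGR2GRAY)
    m=np.zeros_like(t); cv2.fillPoly(m,[np.array([(331,229),(366,265),(317,318),(280,281)])],255)
    W=np.eye(2,3,dtype=np.float32); W[:,2]=[4,4]
    cc,W=cv2.findTransformECC(t,g,W,cv2.MOTION_EUCLIDEAN,(3,200,1e-6),m,3)
    pts=np.array([(346,248),(298,297),(340,275),(305,258)],float)
    a=np.array([px("top",*p,.021)[:2] for p in pts]); b=np.array([px("top",*(W[:,:2]@p+W[:,2]),.021)[:2] for p in pts])
    ca,cb=a.mean(0),b.mean(0); A,B=a-ca,b-cb
    print("cc",cc,"centre",ca,"moved mm",(cb-ca)*1e3,"turn",np.arctan2((A[:,0]*B[:,1]-A[:,1]*B[:,0]).sum(),(A*B).sum()))
    return ca,cb
if __name__=="__main__":
    im=read_camera("top"); cv2.imwrite("pics/t_now.png",im)
    ca,cb=shift(im); d=cb-ca; e=np.array([np.cos(.7906),np.sin(.7906)]); print("along tool y",d@e,"along tool x",d@[-e[1],e[0]])
    c=lambda P:np.array(P)/4.+[220,150]-.375
    L=np.array([(-23,65),(23,65),(-23,-65),(23,-65)])/1e3
    A=fit(c([(512,121),(574,180),(334,304),(398,366)]),[.021]*4,[.5,-.38,-2.35],L)
    L=np.array([(160,12),(160,-50),(11,-50)])/1e3
    fit(c([(242,57),(332,148),(121,355)]),[.016]*3,[.46,-.17,-.78],L)
    print("pin",px("top",*c([(30,300)])[0],.022))
E
python3 bc.py
```

```text
cc 0.5057019409003509 centre [ 0.37403435 -0.35435262] moved mm [ -7.56284018 -11.94492959] turn -0.017007255764631017
along tool y -0.013810008030620644 along tool x -0.003026809005258195
[ 0.4885 -0.3773 -2.3489] res mm [ 3.5 -0.4  0.3 -3.2 -0.9  2.9 -2.9  0.8]
[ 0.4608 -0.17   -0.7957] res mm [ 0.9 -1.   1.7 -0.9 -2.6  1.9]
pin [ 0.46245222 -0.17120557  0.022     ]
```

```bash
cat > rect.py <<'E'
from h import *
def rect(im,seed):
    b=cv2.GaussianBlur(im,(3,3),0).astype(int)
    m=((b[...,0]-b[...,2]<25)&(b.max(2)<95)).astype(np.uint8)
    m=cv2.morphologyEx(m,cv2.MORPH_CLOSE,np.ones((7,7)))
    n,l,s,_=cv2.connectedComponentsWithStats(m); k=l[seed[1],seed[0]]
    c=max(cv2.findContours((l==k).astype(np.uint8),cv2.RETR_EXTERNAL,cv2.CHAIN_APPROX_NONE)[0],key=cv2.contourArea)[:,0]
    w=np.array([px("top",*p,.021)[:2] for p in c.astype(float)])
    (cx,cy),(a,bb),ang=cv2.minAreaRect((w*1e3).astype(np.float32))
    box=cv2.boxPoints(((cx,cy),(a,bb),ang))
    e=np.array([np.cos(.7906),np.sin(.7906)]); f=np.array([-e[1],e[0]])
    q=box@np.c_[e,f]; q=q[np.argsort(q[:,0])][:2]; q=q[np.argsort(q[:,1])]   # outer (pack c) corners, tool y / tool x
    print("size",round(a,1),round(bb,1),"ang",round(ang,2),"outer corners (y,x)",np.round(q,1).tolist())
E
python3 -c "
from rect import *
rect(cv2.imread('pics/top0.png'),(320,270));rect(cv2.imread('pics/t_now.png'),(330,270));rect(cv2.imread('pics/t_now.png'),(335,205))"
```

```text
size 139.4 128.6 ang 44.46 outer corners (y,x) [[-40.5, -574.9], [-38.6, -446.3]]
size 151.1 230.6 ang 44.27 outer corners (y,x) [[-54.0, -673.9], [-49.8, -443.4]]
size 151.1 230.6 ang 44.27 outer corners (y,x) [[-54.0, -673.9], [-49.8, -443.4]]
```

```bash
sed -i 's/np.ones((7,7))/np.ones((k,k))/; s/def rect(im,seed):/def rect(im,seed,k=3):/' rect.py
python3 -c "
from rect import *
rect(cv2.imread('pics/top0.png'),(320,270));rect(cv2.imread('pics/t_now.png'),(330,270),1);rect(cv2.imread('pics/t_now.png'),(335,205),1)"
```

```text
size 139.4 128.6 ang 44.46 outer corners (y,x) [[-40.5, -574.9], [-38.6, -446.3]]
size 91.2 129.8 ang 42.81 outer corners (y,x) [[-53.5, -572.8], [-47.9, -443.1]]
size 45.3 127.0 ang 44.41 outer corners (y,x) [[51.9, -675.9], [53.9, -548.8]]
```

```bash
python3 - <<'E'
from fit import *
c1=lambda P:np.array(P)/4.+[200,105]-.375
c=lambda P:np.array(P)/4.+[220,150]-.375
for P in (c([(228,112),(280,163),(138,303),(86,250)]),c1([(306,291),(359,344),(220,483),(167,430)])):
    W=np.array([px("top",*p,.006)[:2] for p in P]); print("centre",W.mean(0)); d1=W[0]-W[3]; d2=W[1]-W[2]
    print(np.linalg.norm(d1),np.linalg.norm(W[0]-W[1]),np.arctan2(d1[1],d1[0]),np.arctan2(d2[1],d2[0]))
    pin=np.array([.4624,-.172]); v=W.mean(0)-pin; print("if at (84,-19): r",np.linalg.norm(v),"yaw",np.arctan2(v[1],v[0])-np.arctan2(-19,84))
# scene view of pin/tray: predicted pixels for verification
def tw(T,x,y):
    k,s=np.cos(T[2]),np.sin(T[2]); return T[:2]+[k*x-s*y,s*x+k*y]
for T in ([.4624,-.172,-.784],[.4608,-.17,-.796]):
    print(proj("scene",[[*tw(T,.16,.012),.016],[*tw(T,.16,-.05),.016],[*tw(T,.084,-.019),.006]]).round(1).tolist())
im=cv2.imread("pics/scene0.png"); crop("scene",im,220,195,110,80,7,"c7.png")
go(.4885,-.3773,.1,.789)
E
```

```text
centre [ 0.50777263 -0.2453043 ]
0.09766644653210392 0.03599538947486373 -0.8067273379827948 -0.8008943928045449
if at (84,-19): r 0.08621017930338225 yaw -0.794102944881202
centre [ 0.50777292 -0.24530268]
0.09696294130757092 0.037043960139030815 -0.7924055177354661 -0.7938148453422805
if at (84,-19): r 0.08620896287258642 yaw -0.7940902064099349
[[234.4, 180.7], [-157.0, 87.6], [-43.2, 299.5], [7.5, 179.9], [30.0, 269.9]]
[[233.2, 180.8], [-157.4, 88.8], [-42.2, 300.0], [7.4, 179.7], [29.6, 270.2]]
cm [-8.59 22.8   1.99] turn -0.0026 psi 0.7864 tilt [-0.0001  0.0001]
```

View pics/c7.png

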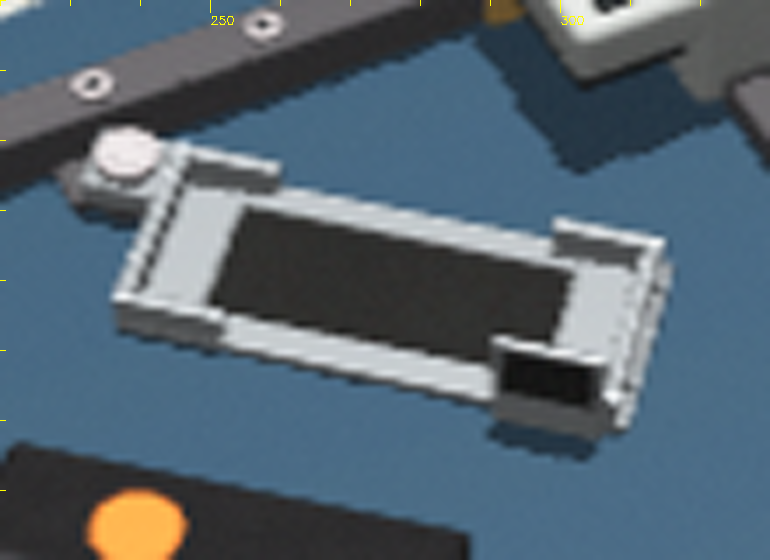

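The scene view shows the tray pocket empty and the tab at the near free corner, around crop (550,385). Now I grasp pack_a.

```bash
python3 -m crank '[[[-1.2,3.3,0,0,0,0],[-1.2,3.3,0,0,0,0],[-1.2,3.3,0,0,0,0],[-1.2,3.3,0,0,0,0],[-1.2,3.3,0,0,0,0],[-1.2,3.3,0,0,0,0],[-1.3,3,2,0,0,0],[0,0,0,0,0,0]]]' 8
python3 -m crank '[[[0,0,0,0,0,0],[0,0,0,0,0,0]]]' >/dev/null
python3 -c "
from h import *
go(.4885,-.3773,.004,.789)"
```

```text
time: 6.58
tool_pos: [0.4934, -0.3699, 0.0972]
tcp_rot: [-1.187, -2.908, -0.005]
wrist_force: [-0.3, 1.6, -0.8]
width: 0.938
grip_force: 0.0
cm [-0.23 -0.3   9.54] turn 0.0036 psi 0.7926 tilt [-0.0015  0.0008]
```

```bash
python3 -m crank '[[[-0.2,-0.3,2.5,0,0,0],[0,0,2.5,0,0,0],[0,0,2,0,0,0],[0,0,1.5,0,0,0],[0,0,1,0,0,0],[0,0,0,0,0,0]]]' 7 40
python3 -c "
from h import *
go(.4885,-.3773,.004,.789)"
python3 -m crank '[[[0,0,0,0,0,0],[0,0,0,0,0,0],[0,0,0,0,0,0],[0,0,0,0,0,0],[0,0,0,0,0,0],[0,0,0,0,0,0]]]' 4 40
```

```text
time: 7.25
tool_pos: [0.4861, -0.3781, 0.003]
tcp_rot: [-1.196, -2.901, -0.002]
wrist_force: [-0.5, 0.6, -0.7]
width: 0.82
grip_force: 0.0
cm [-0.11  0.23 -0.11] turn -0.0001 psi 0.7889 tilt [-0.0032  0.0025]
time: 7.75
tool_pos: [0.4895, -0.3801, 0.0068]
tcp_rot: [1.194, 2.903, -0.002]
wrist_force: [-1.6, -0.3, 5.8]
width: 0.517
grip_force: 43.3
```

```bash
python3 -m crank '[[[0,0,0,0,0,0],[0,0,0,0,0,0],[0,0,-0.4,0,0,0],[0,0,0,0,0,0]]]' 5.5 40
python3 -m crank '[[[0,0,0,0,0,0],[0,0,0,0,0,0],[0,0,0,0,0,0],[0,0,0,0,0,0],[0,0,0,0,0,0]]]' 4 50
```

```text
time: 8.08
tool_pos: [0.4885, -0.379, 0.0093]
tcp_rot: [1.195, 2.905, -0.0]
wrist_force: [-0.0, -0.3, -1.2]
width: 0.643
grip_force: 0.0
time: 8.5
tool_pos: [0.4888, -0.3793, 0.0094]
tcp_rot: [1.195, 2.904, -0.0]
wrist_force: [0.1, 0.0, 4.5]
width: 0.508
grip_force: 52.8
```

```bash
python3 -m crank '[[[0,0,-1,0,0,0],[0,0,-2,0,0,0],[0,0,-2,0,0,0],[0,0,0,0,0,0]]]'
python3 -c "
from h import *
go(.5081,-.2461,.05,.777)"
```

```text
time: 8.83
tool_pos: [0.4904, -0.3807, 0.0627]
tcp_rot: [1.193, 2.9, -0.003]
wrist_force: [0.3, -2.1, -1.1]
width: 0.515
grip_force: 52.2
cm [ 8.22 10.8   1.23] turn 0.013 psi 0.79 tilt [ 0.0045 -0.0038]
```

```bash
python3 -m crank '[[[2,2.7,0,0,0,0],[2,2.7,0,0,0,0.013],[2,2.7,0,0,0,0],[2,2.7,0,0,0,0],[0,0,1,0,0,0],[0,0,0,0,0,0],[0,0,0,0,0,0],[0,0,0,0,0,0]]]'
python3 - <<'E'
from h import *
go(.5081,-.2461,.0145,.777)
im=read_camera("scene"); cv2.imwrite("pics/s8.png",im)
crop("scene",im,210,170,130,100,6,"c8.png")
E
```

```text
time: 9.5
tool_pos: [0.5081, -0.2468, 0.0485]
tcp_rot: [-1.215, -2.896, 0.0]
wrist_force: [0.3, 0.2, -2.0]
width: 0.512
grip_force: 52.1
cm [0.05 0.05 3.4 ] turn -0.0006 psi 0.7764 tilt [-0.0007  0.    ]
```

View pics/c8.png

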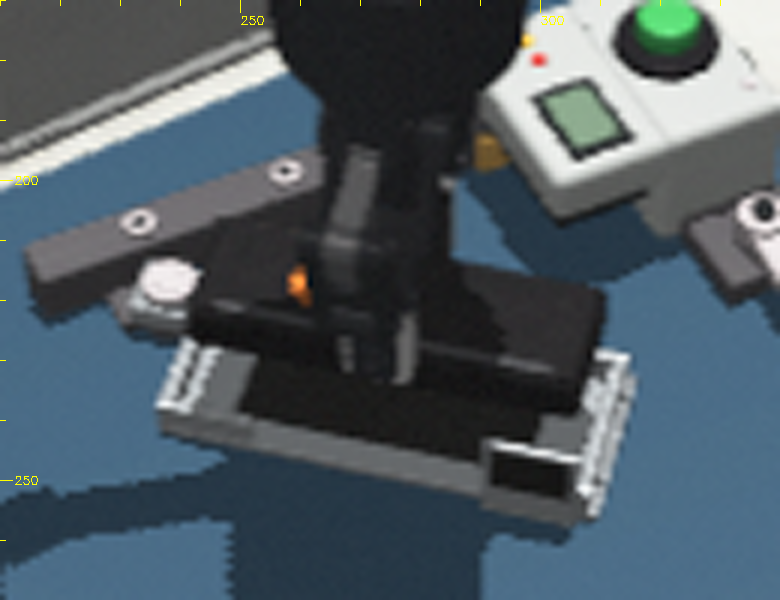

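The pack hangs over the pocket, parallel to it, with its lower right end corner at crop (578,412). I'll check that against the model before lowering.

```bash
python3 - <<'E'
from h import *
P=np.array([.5081,-.2468]); psi=.7764; e=np.array([np.cos(psi),np.sin(psi)]); d=np.array([e[1],-e[0]])
for n,q,z in (("bottom far -y corner",(578,410),.0415),("top far -y",(583,380),.060),("top far +y",(607,287),.060),("tray rail far tab corner top inside end",(598,515),.004),("tray far +y rail corner",(633,358),.016)):
    w=px("scene",q[0]/6+210,q[1]/6+170,z)[:2]-P; print(n,"along %.1f side %.1f"%(1e3*w@d,1e3*w@e))
E
```

```text
bottom far -y corner along 64.7 side -17.8
top far -y along 66.1 side -20.6
top far +y along 65.2 side 19.1
tray rail far tab corner top inside end along 75.3 side -28.6
tray far +y rail corner along 74.0 side 29.2
```

```bash
python3 -m crank '[[[0.05,0,1,0,0,0],[0,0,1,0,0,0],[0,0,0.7,0,0,0],[0,0,0,0,0,0]]]'
python3 -m crank '[[[0,0,0.4,0,0,0],[0,0,0.3,0,0,0],[0,0,0,0,0,0]]]'
```

```text
time: 9.88
tool_pos: [0.506, -0.2451, 0.0192]
tcp_rot: [-1.214, -2.893, -0.001]
wrist_force: [-0.2, 0.7, -2.9]
width: 0.515
grip_force: 52.2
time: 10.13
tool_pos: [0.5078, -0.2456, 0.0142]
tcp_rot: [-1.214, -2.896, -0.0]
wrist_force: [-0.8, 0.5, -1.9]
width: 0.515
grip_force: 52.2
```

```bash
python3 -m crank '[[[0,0,0.15,0,0,0],[0,0,0,0,0,0],[0,0,0,0,0,0]]]'
python3 -m crank '[[[0,0,0,0,0,0],[0,0,0,0,0,0],[0,0,0,0,0,0]]]' 6.5
python3 -m crank '[[[0,0,-1,0,0,0],[0,0,-3,0,0,0],[0,0,-4,0,0,0],[0,-3,-2,0,0,0],[0,-4,0,0,0,0],[0,-4,0,0,0,0],[0,-4,0,0,0,0],[0,-4,0,0,0,0]]]' 6.5
python3 -m crank '[[[0,-4,0,0,0,0],[0,-4,0,0,0,0],[0,-4,0,0,0,0.1],[0,0,0,0,0,0.1],[0,0,0,0,0,0.1],[0,0,0,0,0,0.1],[0,0,0,0,0,0.1],[0,0,0,0,0,0.1]]]'
python3 - <<'E'
from rect import *
im=read_camera("top"); cv2.imwrite("pics/t9.png",im); cv2.imwrite("pics/s9.png",read_camera("scene"))
rect(im,(330,270),1)
a=cv2.resize(im[150:250,215:315],None,fx=4,fy=4,interpolation=cv2.INTER_CUBIC); b=cv2.resize(im[220:320,270:370],None,fx=4,fy=4,interpolation=cv2.INTER_CUBIC)
cv2.imwrite("pics/c9.png",np.hstack([a,b]))
E
```

```text
time: 10.38
tool_pos: [0.5084, -0.2458, 0.0137]
tcp_rot: [1.214, 2.897, -0.0]
wrist_force: [0.3, -0.9, -1.5]
width: 0.513
grip_force: 52.2
time: 10.63
tool_pos: [0.5086, -0.2459, 0.014]
tcp_rot: [1.214, 2.896, -0.0]
wrist_force: [-0.5, -0.7, -0.2]
width: 0.762
grip_force: 0.0
time: 11.3
tool_pos: [0.3718, -0.3802, 0.1151]
tcp_rot: [1.212, 2.896, -0.002]
wrist_force: [0.3, -0.6, -1.2]
width: 0.762
grip_force: 0.0
time: 11.97
tool_pos: [0.2869, -0.4635, 0.1145]
tcp_rot: [2.023, 2.403, -0.001]
wrist_force: [0.2, 0.6, -0.4]
width: 0.757
grip_force: 0.0
size 90.6 129.7 ang 42.98 outer corners (y,x) [[-53.2, -572.7], [-47.9, -443.1]]
```

View pics/c9.png

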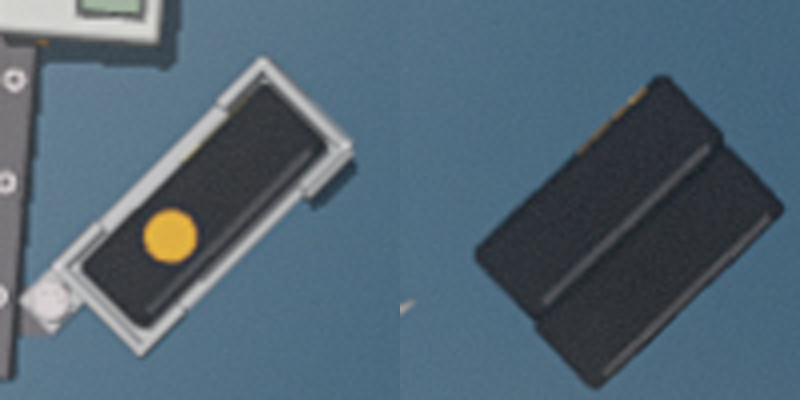

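Pack_a sits flat inside the pocket rails (left half). Packs b and c still lie about 11 mm too far out and are turned slightly (right half). I'll turn the gripper 90° and use both fingers as a straight edge to push the pair back.

```bash
python3 -m crank '[[[0,0,0,0,0,0.12],[0,0,0,0,0,0.12],[0,0,0,0,0,0.12],[0,0,0,0,0,0.12],[0,0,0,0,0,0.12],[0,0,0,0,0,0.12],[0,0,0,0,0,0.12],[0,0,0,0,0,0.118]]]' 8
python3 -m crank '[[[0,0,0,0,0,0],[0,0,0,0,0,0]]]' >/dev/null
python3 -c "
from h import *
go(.3062,-.4127,.05,-.781); go(.3257,-.3931,.05)"
```

```text
time: 12.73
tool_pos: [0.2872, -0.4632, 0.1141]
tcp_rot: [2.901, 1.205, 0.0]
wrist_force: [0.2, -0.4, 0.4]
width: 0.935
grip_force: 0.0
cm [ 4.93 -2.18  6.39] turn 0.0053 psi -0.7757 tilt [ 0.0003 -0.0005]
cm [ 7.7  -2.16  6.39] turn None psi -0.7757 tilt [ 0.0003 -0.0005]
```

```bash
python3 -m crank '[[[2.4,-1.1,1.5,0,0,0.005],[2.4,-1.1,1.5,0,0,0],[0,0,2,0,0,0],[0,0,2,0,0,0],[0,0,2,0,0,0],[0,0,1.5,0,0,0],[0,0,0,0,0,0],[0,0,0,0,0,0]]]' 4
python3 -c "
from h import *
go(.3062,-.4127,.008,-.781); go(.3257,-.3931,.008)"
```

```text
time: 13.57
tool_pos: [0.305, -0.4128, 0.0079]
tcp_rot: [-2.899, -1.205, 0.001]
wrist_force: [0.3, 0.3, 0.8]
width: 0.47
grip_force: 0.0
cm [ 0.1   0.08 -0.01] turn -0.0021 psi -0.7831 tilt [-0.0012  0.0018]
cm [ 2.86  0.08 -0.01] turn None psi -0.7831 tilt [-0.0012  0.0018]
```

```bash
python3 -m crank '[[[0.5,0,0,0,0,0],[0.5,0,0,0,0,0],[0.4,0,0,0,0,0],[0.4,0,0,0,0,0],[0.4,0,0,0,0,0],[0.4,0,0,0,0,0],[0.1,0,0,0,0,0],[0,0,0,0,0,0]]]'
python3 -c "
from h import *
go(.3257,-.3931,.008)"
python3 -m crank '[[[-1,0,0,0,0,0],[-2,0,-2,0,0,0],[-3,0,-3,0,0,0],[-3,0,-4,0,0,0],[-3,0,-1,0,0,0],[0,0,0,0,0,0],[0,0,0,0,0,0]]]'
python3 - <<'E'
from rect import *
im=read_camera("top"); cv2.imwrite("pics/t10.png",im)
rect(im,(330,265),1)
E
```

```text
time: 14.23
tool_pos: [0.3251, -0.3948, 0.0089]
tcp_rot: [2.901, 1.202, 0.001]
wrist_force: [-1.2, -2.4, 0.7]
width: 0.468
grip_force: 1.1
cm [ 0.16 -0.08  0.09] turn None psi -0.7855 tilt [ 0.0008 -0.0011]
time: 14.82
tool_pos: [0.2424, -0.4765, 0.1018]
tcp_rot: [2.904, 1.196, 0.001]
wrist_force: [0.8, 1.0, -0.6]
width: 0.472
grip_force: 0.0
size 90.2 128.8 ang 45.61 outer corners (y,x) [[-39.5, -572.5], [-40.2, -443.7]]
```

```bash
cat > edge.py <<'E'
from h import *
def edges(im):
    """sub-pixel positions of pack c's outer long edge and of b/c's ends, in mm along tool-y0 (e) and tool-x0 (f)"""
    g=cv2.GaussianBlur(im,(3,3),0)[...,0].astype(np.float32)
    e=np.array([np.cos(.7906),np.sin(.7906)]); f=np.array([-e[1],e[0]])
    def scan(c0,d,rng):
        s=np.arange(-rng,rng,.25); P=np.array([[*(c0+k*d)/1e3,.021] for k in s]); u=proj("top",P).astype(np.float32)
        v=cv2.remap(g,u[:,0].reshape(1,-1),u[:,1].reshape(1,-1),cv2.INTER_LINEAR)[0]
        return s[np.argmax(np.abs(np.gradient(cv2.GaussianBlur(v.reshape(1,-1),(9,1),0)[0])))]
    x=np.arange(-560,-455,7.); y=np.array([-40+scan(-40*e+k*f,e,10) for k in x]); p=np.polyfit(x+508,y,1); r=y-np.polyval(p,x+508)
    ok=abs(r)<1.5; p=np.polyfit(x[ok]+508,y[ok],1); print("outer edge e=%.2f slope=%.4f n=%d"%(p[1],p[0],ok.sum()))
    for nm,x0 in(("near",-446),("far",-573)):
        for q,ys in(("c",np.arange(-30,-2,3.)),("b",np.arange(14,44,3.))):
            z=np.array([x0+scan(k*e+x0*f,f,8) for k in ys]); print(nm,q,"f=%.2f"%np.median(z),end="; ")
    print()
E
python3 -c "
from edge import *
for n in('top0','t9','t10'): print(n); edges(cv2.imread('pics/%s.png'%n))"
```

```text
top0
outer edge e=-39.62 slope=-0.0054 n=15
near c f=-445.62; near b f=-447.50; far c f=-575.12; far b f=-576.75; 
t9
outer edge e=-45.05 slope=0.0426 n=10
near c f=-443.88; near b f=-447.75; far c f=-573.25; far b f=-576.88; 
t10
outer edge e=-40.94 slope=0.0043 n=15
near c f=-442.50; near b f=-445.00; far c f=-572.00; far b f=-573.88;
```

```bash
python3 -m crank '[[[0,0,0,0,0,-0.12],[0,0,0,0,0,-0.12],[0,0,0,0,0,-0.12],[0,0,0,0,0,-0.12],[0,0,0,0,0,-0.12],[0,0,0,0,0,-0.12],[0,0,0,0,0,-0.12],[0,0,0,0,0,-0.12]]]' 0 20 >/dev/null
python3 -m crank '[[[0,0,0,0,0,-0.12],[0,0,0,0,0,-0.12],[0,0,0,0,0,-0.12],[0,0,0,0,0,-0.12],[0,0,0,0,0,-0.12],[0,0,0,0,0,-0.01],[0,0,0,0,0,0]]]'
python3 -c "
from h import *
go(.2901,-.311,.05,.7906)"
```

```text
time: 16.12
tool_pos: [0.2436, -0.4733, 0.0994]
tcp_rot: [-1.206, -2.898, -0.005]
wrist_force: [-0.4, 0.4, 0.5]
width: -0.001
grip_force: 0.0
cm [ 8.21 14.73  5.  ] turn -0.0082 psi 0.7824 tilt [-0.0012  0.0036]
```

```bash
python3 -m crank '[[[1.6,2.9,0,0,0,-0.008],[1.6,2.9,0,0,0,0],[1.6,2.9,0,0,0,0],[1.6,2.9,0,0,0,0],[1.6,2.9,1,0,0,0],[0,0,3,0,0,0],[0,0,3,0,0,0],[0,0,0,0,0,0]]]'
python3 -m crank '[[[0,0,0,0,0,0],[0,0,0,0,0,0]]]' >/dev/null
python3 -c "
from h import *
go(.2901,-.311,.009,.7906)
p=read_state()['tool_pos']*1e3; print('e',.7034*p[0]+.7108*p[1],'f',-.7108*p[0]+.7034*p[1])"
```

```text
time: 16.78
tool_pos: [0.2855, -0.3106, 0.0261]
tcp_rot: [-1.19, -2.897, -0.009]
wrist_force: [-0.6, 1.0, -0.6]
width: 0.001
grip_force: 0.0
cm [0.29 0.46 2.28] turn 0.0001 psi 0.7907 tilt [-0.      0.0002]
e -21.576187028712297 f -427.84281055002623
```

```bash
python3 -m crank '[[[0.3,0.4,0,0,0,0],[0,0,1.2,0,0,0],[0,0,1,0,0,0],[0,0,0,0,0,0],[-0.3,0,0,0,0,0],[-0.2,0,0,0,0,0],[0,0,0,0,0,0],[0,0,0,0,0,0]]]' >/dev/null
F='from h import *
s=read_state();p=s["tool_pos"]*1e3; print("e",.7034*p[0]+.7108*p[1],"f",-.7108*p[0]+.7034*p[1],"z",p[2],s["wrist_force"])'
python3 -c "$F"
python3 -m crank '[[[-0.2,0,0,0,0,0],[-0.2,0,0,0,0,0],[-0.1,0,0,0,0,0],[0,0,0,0,0,0],[0,0,0,0,0,0]]]' >/dev/null
python3 -c "$F"
```

```text
e -17.716724312648267 f -430.3314646843263 z 9.796755034039862 [-0.17853047  0.00490429  0.20927289]
e -17.590589121232455 f -434.4190912651377 z 9.167167455260673 [-1.34693677  1.45887553  0.48370681]
```

```bash
F='from h import *
s=read_state();p=s["tool_pos"]*1e3; print("e",.7034*p[0]+.7108*p[1],"f",-.7108*p[0]+.7034*p[1],"z",p[2],s["wrist_force"])'
python3 -m crank '[[[-0.1,0,0,0,0,0],[0,0,0,0,0,0],[0,0,0,0,0,0]]]' >/dev/null
python3 -c "$F"
python3 -m crank '[[[0.8,0,0,0,0,0],[0,2.3,0,0,0,0],[0,2.2,0,0,0,0],[0,0,0,0,0,0],[-0.4,0,0,0,0,0],[-0.2,0,0,0,0,0],[0,0,0,0,0,0],[0,0,0,0,0,0]]]' >/dev/null
python3 -c "$F"
```

```text
e -17.56448118761128 f -435.61917638921784 z 9.1160539020834 [-0.7806478   0.42758601 -0.40820779]
e 26.83333328931394 f -433.83501240831833 z 9.278612647909958 [ 0.54919287 -0.29198515 -1.30575398]
```

```bash
F='from h import *
s=read_state();p=s["tool_pos"]*1e3; print("e",.7034*p[0]+.7108*p[1],"f",-.7108*p[0]+.7034*p[1],"z",p[2],s["wrist_force"])'
python3 -m crank '[[[-0.2,0,0,0,0,0],[-0.15,0,0,0,0,0],[0,0,0,0,0,0],[0,0,0,0,0,0]]]' >/dev/null
python3 -c "$F"
python3 -m crank '[[[0.8,0,0,0,0,0],[0,0,-3,0,0,0],[0,0,-4,0,0,0],[0,-4,-2,0,0,0],[0,-4,0,0,0,0],[0,-4,0,0,0,0.12],[-1,-4,0,0,0,0.12],[-1,-4,0,0,0,0.12]]]' >/dev/null
python3 -m crank '[[[0,0,0,0,0,0.12],[0,0,0,0,0,0.12],[0,0,0,0,0,0.12],[0,0,0,0,0,0.12],[0,0,0,0,0,0.12],[0,0,0,0,0,0.12],[0,0,0,0,0,0.12],[0,0,0,0,0,0.12]]]' 4
python3 - <<'E'
from edge import *
im=read_camera("top"); cv2.imwrite("pics/t11.png",im); edges(im); go(.3062,-.4127,.05,-.775)
E
```

```text
e 27.166457769364143 f -437.0328814523682 z 9.104454415373004 [-0.41022893  0.08705166 -0.01745803]
time: 20.62
tool_pos: [0.1877, -0.4275, 0.0978]
tcp_rot: [2.729, 1.557, 0.0]
wrist_force: [0.0, 0.7, -0.6]
width: 0.469
grip_force: 0.0
outer edge e=-41.03 slope=0.0008 n=15
near c f=-447.25; near b f=-449.00; far c f=-576.75; far b f=-578.00; 
cm [7.35 9.4  4.78] turn 0.2358 psi -0.5392 tilt [ 0.0002 -0.0002]
```

Packs b and c are now back within about 2 mm of where they started. Next is the tray tab.

```bash
python3 -m crank '[[[0,0,0,0,0,0.12],[0,0,0,0,0,0.12],[0,0,0,0,0,0.014],[0,0,0,0,0,0]]]' 0 20 >/dev/null
python3 -c "
from h import *
go(.5048,-.3236,.1,-.793)"
```

```text
cm [29.66 15.27 -0.21] turn 0.015 psi -0.778 tilt [ 0.0001 -0.0001]
```

```bash
python3 -m crank '[[[3.3,1.7,0,0,0,0.015],[3.3,1.7,0,0,0,0],[3.3,1.7,0,0,0,0],[3.3,1.7,0,0,0,0],[3.3,1.7,0,0,0,0],[3.3,1.7,0,0,0,0],[3.3,1.7,0,0,0,0],[3.3,1.7,0,0,0,0]]]' >/dev/null
python3 -m crank '[[[2,1.2,0,0,0,0],[0,0,0,0,0,0],[0,0,0,0,0,0]]]'
python3 -c "
from h import *
go(.5048,-.3236,.018,-.793)"
```

```text
time: 21.92
tool_pos: [0.4953, -0.3341, 0.0976]
tcp_rot: [-2.906, -1.194, 0.001]
wrist_force: [-0.2, -0.5, 0.6]
width: 0.0
grip_force: 0.0
cm [ 1.42 -0.08  7.96] turn 0.0017 psi -0.7913 tilt [-0.0004 -0.    ]
```

```bash
cat > tr.py <<'E'
from h import *
s=read_state(); p=s["tool_pos"]; v=p[:2]-[.4622,-.172]; R=Ro.from_rotvec(s["tcp_rot"]).as_matrix(); psi=np.arctan2(R[1,1],R[0,1])
for a in(psi,-.0812):
    print("yaw %.3f  pos mm"%a,np.round(1e3*np.array([v@[np.cos(a),np.sin(a)],v@[-np.sin(a),np.cos(a)]]),1),end=" | ")
print("z %.1f"%(1e3*p[2]),"F(tool)",np.round(R.T@s["wrist_force"],1),"t",round(s["time"],1))
E
python3 -m crank '[[[0,0,3,0,0,0],[0,0,3,0,0,0],[0,0,2,0,0,0],[0,0,0,0,0,0],[0.7,0,0,0,0,0],[0.7,0,0,0,0,0],[0,0,0,0,0,0],[0,0,0,0,0,0]]]' >/dev/null
python3 tr.py
python3 -m crank '[[[0.3,0,0,0,0,0],[0.3,0,0,0,0,0],[0.3,0,0,0,0,0],[0.3,0,0,0,0,0],[0,0,0,0,0,0]]]' >/dev/null
python3 tr.py
```

```text
yaw -0.796  pos mm [140.5 -76.2] | yaw -0.081  pos mm [  56.2 -149.6] | z 20.0 F(tool) [-0.1 -0.4 -0.6] t 22.6
yaw -0.796  pos mm [138.9 -64.3] | yaw -0.081  pos mm [  62.7 -139.6] | z 18.0 F(tool) [0.2 0.5 0.8] t 23.0
```

Now I push round the arc.

```bash
python3 -m crank '[[[0.7,0.3,0,0,0,-0.05],[0.7,0.3,0,0,0,-0.05],[0.7,0.3,0,0,0,-0.05],[0.7,0.3,0,0,0,-0.05],[0,0,0,0,0,0]]]' >/dev/null
python3 tr.py
python3 -m crank '[[[0.7,0.3,0,0,0,-0.05],[0.7,0.3,0,0,0,-0.05],[0.7,0.3,0,0,0,-0.05],[0.7,0.3,0,0,0,-0.05],[0,0,0,0,0,0]]]' >/dev/null
python3 tr.py
```

```text
yaw -0.595  pos mm [139.  -64.5] | yaw -0.081  pos mm [  89.3 -124.4] | z 17.8 F(tool) [-0.9 -0.2  0.6] t 23.4
yaw -0.396  pos mm [138.6 -64.3] | yaw -0.081  pos mm [ 111.8 -104.1] | z 17.8 F(tool) [-0.1 -0.5 -0.5] t 23.8
```

```bash
python3 -m crank '[[[0.7,0.3,0,0,0,-0.05],[0.7,0.3,0,0,0,-0.05],[0.7,0.3,0,0,0,-0.05],[0.7,0.3,0,0,0,-0.05],[0,0,0,0,0,0]]]' >/dev/null
python3 tr.py
python3 -m crank '[[[0.5,0.2,0,0,0,-0.035],[0.4,0.2,0,0,0,-0.03],[0,0,0,0,0,0]]]' >/dev/null
python3 tr.py
python3 -c "
from h import *
cv2.imwrite('pics/s12.png',read_camera('scene'))"
```

```text
yaw -0.197  pos mm [138.2 -64.2] | yaw -0.081  pos mm [129.8 -79.8] | z 17.7 F(tool) [0.2 0.3 0.5] t 24.2
yaw -0.133  pos mm [137.9 -64.5] | yaw -0.081  pos mm [134.4 -71.5] | z 17.8 F(tool) [-0.6  1.   0.2] t 24.5
```

```bash
for i in 1; do python3 -m crank '[[[0.4,0.15,0,0,0,-0.03],[0.3,0.1,0,0,0,-0.02],[0,0,0,0,0,0]]]' >/dev/null; python3 tr.py; done
python3 -m crank '[[[0.1,0,0,0,0,0],[0,0,0,0,0,0]]]' >/dev/null; python3 tr.py
python3 -m crank '[[[0.1,0,0,0,0,0],[0,0,0,0,0,0]]]' >/dev/null; python3 tr.py
```

```text
yaw -0.081  pos mm [137.5 -64.5] | yaw -0.081  pos mm [137.5 -64.5] | z 17.9 F(tool) [-0.1  0.4 -0.2] t 24.8
yaw -0.082  pos mm [137.5 -64. ] | yaw -0.081  pos mm [137.5 -64.1] | z 18.0 F(tool) [-3.1  0.9  1.2] t 25.0
yaw -0.082  pos mm [137.5 -63.9] | yaw -0.081  pos mm [137.5 -64. ] | z 18.1 F(tool) [-6.  -0.1  0.9] t 25.1
```

The tray is blocked at home with the force rising to 6 N. Now I back off and go round to the latch knob.

```bash
cat > la.py <<'E'
from h import *
def lat(phi,gap=0,off=.0175):
    t=np.array([-np.cos(phi),np.sin(phi)]); p=np.array([.195,-.0635])+.046*np.array([-np.sin(phi),-np.cos(phi)])-t*(off+gap)
    a=-.0812; w=np.array([.4622,-.172])+[np.cos(a)*p[0]-np.sin(a)*p[1],np.sin(a)*p[0]+np.cos(a)*p[1]]
    return w, np.pi/2-phi+a
import sys
if __name__=="__main__":
    w,psi=lat(float(sys.argv[1]),float(sys.argv[2])/1e3); go(*w,float(sys.argv[3]),psi); s=read_state(); print(np.round(w,4),s["tool_pos"].round(4),Ro.from_rotvec(s["tcp_rot"]).inv().apply(s["wrist_force"]).round(1),s["time"])
E
python3 -m crank '[[[0.1,0,0,0,0,0],[0,0,0,0,0,0]]]' >/dev/null; python3 tr.py
python3 -m crank '[[[-0.8,0,0,0,0,0],[-1.5,0,0,0,0,0],[0,0,-3,0,0,0],[0,0,-4,0,0,0],[0,0,-2.5,0,0,-0.1],[0,0,0,0,0,-0.1],[0,0,0,0,0,-0.1],[0,0,0,0,0,-0.1]]]' >/dev/null
python3 -m crank '[[[0,0,0,0,0,-0.12],[0,0,0,0,0,-0.12],[0,0,0,0,0,-0.12],[0,0,0,0,0,-0.12],[0,0,0,0,0,-0.12],[0,0,0,0,0,-0.12],[0,0,0,0,0,-0.12],[0,0,0,0,0,-0.12]]]' >/dev/null
python3 la.py 0.12 12 .12
python3 - <<'E'
from h import *
im=read_camera("top");cv2.imwrite("pics/t13.png",im);im=read_camera("scene");cv2.imwrite("pics/s13.png",im)
b=im.astype(int);m=(b[...,2]>150)&(b[...,1]<70)&(b[...,0]<80);ys,xs=np.nonzero(m[150:250,300:400]);print("red",xs.mean()+300,ys.mean()+150,len(xs), np.round(px("scene",xs.mean()+300,ys.mean()+150,.040),4))
E
```

```text
yaw -0.081  pos mm [137.5 -63.9] | yaw -0.081  pos mm [137.5 -63.9] | z 18.4 F(tool) [-8.2 -0.1  0.9] t 25.3
cm [-8.57 -1.   -0.74] turn -0.0862 psi 1.2834 tilt [-0.0006  0.001 ]
[ 0.6711 -0.3021] [ 0.5918 -0.2681  0.1127] [-0.1  0.2 -0.2] 26.6333
red 347.57894736842104 214.26315789473682 19 [ 0.6454 -0.2949  0.04  ]
```

```bash
python3 -m crank '[[[-3,-0.3,0,0,0,-0.086],[-3,0.1,0,0,0,0],[-2.6,0,0,0,0,0],[0,0,0,0,0,0],[0,0,0,0,0,0]]]' >/dev/null
python3 la.py 0.12 12 .031
```

```text
cm [ 0.19 -1.27  8.13] turn -0.0082 psi 1.3614 tilt [-0.0005  0.0005]
[ 0.6711 -0.3021] [ 0.6756 -0.2901  0.1123] [ 0.3 -0.3  0.5] 27.15
```

```bash
python3 - <<'E'
from h import *
im=read_camera("scene");cv2.imwrite("pics/s14.png",im)
b=im.astype(int);m=(b[...,2]>120)&(b[...,2]>2*b[...,1])&(b[...,2]>2*b[...,0]);ys,xs=np.nonzero(m[180:250,320:380]);print("red box",xs.min()+320,xs.max()+320,ys.min()+180,ys.max()+180)
print(proj("scene",[[*read_state()["tool_pos"]],[.6422,-.2962,.046],[.6422,-.2962,.031]]).round(1))
E
```

```text
red box 345 350 212 216
[[362.1 181.4]
 [347.  213.3]
 [346.2 218.3]]
```

```bash
python3 -m crank '[[[0.2,-1.2,0,0,0,0],[0,0,3,0,0,0],[0,0,3,0,0,0],[0,0,2,0,0,0],[0,0,0,0,0,0],[0,0,0,0,0,0]]]' >/dev/null
python3 la.py 0.12 0 .031
python3 -m crank '[[[0.5,0,0,0,0,0],[0.5,0,0,0,0,0],[0,0,0,0,0,0]]]' >/dev/null
python3 la.py 0.12 0 .031
```

```text
cm [ 0.86 -0.05  0.03] turn -0.0069 psi 1.3627 tilt [-0.0041  0.0018]
[ 0.6594 -0.2997] [ 0.6679 -0.301   0.0312] [-0.2 -0.7 -0.5] 27.7
cm [ 0.15 -0.04  0.43] turn -0.0059 psi 1.3637 tilt [ 0.0022 -0.0013]
[ 0.6594 -0.2997] [ 0.6609 -0.2996  0.0353] [ 0.6  0.  -1.4] 27.95
```

```bash
python3 -m crank '[[[0.46,-0.17,0,0,0,0.1],[0.46,-0.17,0,0,0,0.1],[0.46,-0.17,0,0,0,0.1],[0.46,-0.17,0,0,0,0.1],[0,0,0,0,0,0]]]' >/dev/null
python3 la.py 0.52 0 .031
```

```text
cm [ 0.21 -0.06  0.39] turn -0.0082 psi 0.9614 tilt [ 0.0027 -0.0017]
[ 0.6398 -0.2989] [ 0.6418 -0.2997  0.0349] [-0.5 -0.2 -0.9] 28.3667
```

```bash
python3 -m crank '[[[0.4,-0.1,0.15,0,0,0],[0.36,-0.17,0.15,0,0,0.1],[0.46,-0.17,0,0,0,0.1],[0.46,-0.17,0,0,0,0.1],[0.46,-0.17,0,0,0,0.1],[0,0,0,0,0,0]]]' >/dev/null
python3 la.py 0.92 0 .031
python3 - <<'E'
from h import *
im=read_camera("scene");cv2.imwrite("pics/s15.png",im)
b=im.astype(int);m=(b[...,2]>120)&(b[...,2]>2*b[...,1])&(b[...,2]>2*b[...,0]);ys,xs=np.nonzero(m[180:260,300:380]);print("red box",xs.min()+300,xs.max()+300,ys.min()+180,ys.max()+180)
import la
for ph in(.5,.7,.9,1.0,1.1): print(ph,proj("scene",[[*la.lat(ph,0,0)[0],.040]]).round(1))
E
```

```text
cm [-0.14  0.13 -0.05] turn -0.0055 psi 0.5641 tilt [ 0.0007 -0.0002]
[ 0.6221 -0.2907] [ 0.6203 -0.2901  0.0305] [0.3 0.3 1.2] 28.8667
red box 326 329 214 219
0.5 [[338.2 216.3]]
0.7 [[333.5 215.8]]
0.9 [[329.1 214.6]]
1.0 [[326.9 213.8]]
1.1 [[325.  212.8]]
```

```bash
python3 -m crank '[[[0.4,-0.15,0,0,0,0.1],[0.46,-0.17,0,0,0,0.1],[0.46,-0.17,0,0,0,0.1],[0.46,-0.17,0,0,0,0.1],[0,0,0,0,0,0]]]' >/dev/null
python3 la.py 1.32 0 .031
python3 -m crank '[[[0.46,-0.17,0,0,0,0.1],[0.46,-0.17,0,0,0,0.1],[0.2,-0.08,0,0,0,0.05],[0,0,0,0,0,0]]]' >/dev/null
python3 la.py 1.57 0 .031
```

```text
cm [ 0.    0.19 -0.1 ] turn -0.0037 psi 0.1659 tilt [-0.0001  0.0001]
[ 0.609  -0.2761] [ 0.6072 -0.2764  0.03  ] [-0.6  0.7  0.2] 29.3333
cm [ 0.12  0.19 -0.11] turn -0.0011 psi -0.0815 tilt [-0.0002  0.    ]
[ 0.6042 -0.2649] [ 0.6022 -0.2659  0.0299] [ 0.1 -0.4 -0.1] 29.6667
```

```bash
python3 -m crank '[[[0.1,0,0,0,0,0],[0.1,0,0,0,0,0],[0,0,0,0,0,0]]]' >/dev/null
python3 la.py 1.57 0 .031
python3 -m crank '[[[0.1,0,0,0,0,0],[0,0,0,0,0,0]]]' >/dev/null
python3 la.py 1.57 0 .031
python3 -m crank '[[[0.1,0,0,0,0,0],[0,0,0,0,0,0]]]' >/dev/null
python3 la.py 1.57 0 .031
```

```text
cm [ 0.    0.2  -0.11] turn -0.0028 psi -0.0832 tilt [-0.0005 -0.0009]
[ 0.6042 -0.2649] [ 0.6021 -0.2647  0.0299] [-3.6 -0.8 -0.2] 29.9167
cm [-0.01  0.2  -0.1 ] turn -0.0037 psi -0.0841 tilt [-0.0002 -0.0022]
[ 0.6042 -0.2649] [ 0.6022 -0.2646  0.03  ] [-4.8 -1.8 -0.3] 30.0833
cm [-0.02  0.2  -0.1 ] turn -0.0035 psi -0.0839 tilt [-0.0001 -0.0036]
[ 0.6042 -0.2649] [ 0.6022 -0.2645  0.03  ] [-8.6 -1.2  0.4] 30.25
```

The latch is at its hard stop: 8.6 N, exactly at the modelled shut position. I back off, rise and look.

```bash
python3 -m crank '[[[-0.6,0,0,0,0,0],[-1.5,0,0,0,0,0],[0,0,-3,0,0,0],[0,0,-4,0,0,0],[-3,0,-3,0,0,0],[-4,0,0,0,0,0],[-4,0,0,0,0,0],[0,0,0,0,0,0]]]' >/dev/null
python3 - <<'E'
from h import *
t=read_camera("top"); s=read_camera("scene"); cv2.imwrite("pics/t16.png",t); cv2.imwrite("pics/s16.png",s)
a=cv2.resize(s[155:255,225:365],None,fx=5,fy=5,interpolation=cv2.INTER_CUBIC)[:,:]
a=cv2.resize(s[155:255,235:355],(480,400),interpolation=cv2.INTER_CUBIC); b=cv2.resize(t[100:225,205:305],(320,400),interpolation=cv2.INTER_CUBIC)
cv2.imwrite("pics/c16.png",np.hstack([a,b]))
go(.6517,-.1877,.12)
E
```

```text
cm [21.09  4.26  0.93] turn None psi -0.0887 tilt [0.0002 0.0008]
```

View pics/c16.png

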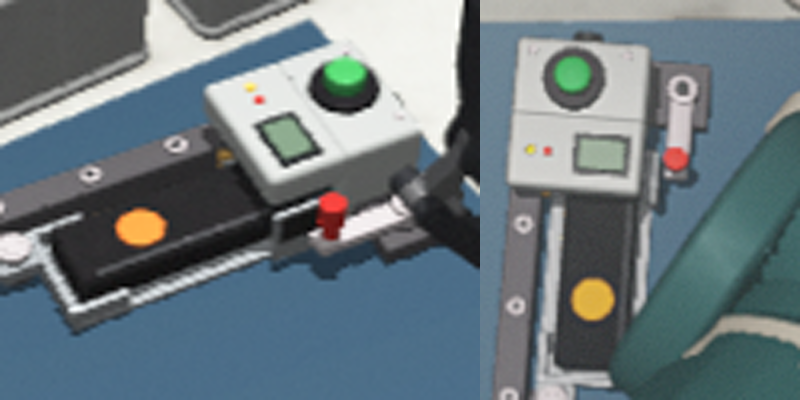

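The tray is home with the pack under the jaw. The latch lies shut behind the tab, with the knob at scene crop (333,205). The button is at (345,72).

```bash
python3 -c "
from h import *
print(px('scene',345/4+235,68/4+155,.066), px('top',205+573*1/3.2-480/3.2,100+73/3.2,.066))"
python3 -m crank '[[[3.5,0.7,0,0,0,0],[3.5,0.7,0,0,0,0],[3.5,0.7,0,0,0,0],[3.5,0.7,0,0,0,0],[3.5,0.7,0,0,0,0],[3.5,0.7,0,0,0,0],[0,0,0,0,0,0],[0,0,0,0,0,0]]]' >/dev/null
python3 -c "
from h import *
go(.6517,-.1877,.075)"
```

```text
[ 0.65228958 -0.1887347   0.066     ] [ 0.65129887 -0.18903255  0.066     ]
cm [-0.49  0.1   5.36] turn None psi -0.0808 tilt [-0.0014  0.0011]
```

```bash
python3 -m crank '[[[-0.5,0.1,0,0,0,0],[0,0,3,0,0,0],[0,0,2,0,0,0],[0,0,0,0,0,0],[0,0,0,0,0,0]]]' >/dev/null
python3 -c "
from h import *
go(.6518,-.1885,.066);print(read_state()['wrist_force'])"
python3 -m crank '[[[0,0,0.6,0,0,0],[0,0,0.4,0,0,0],[0,0,0,0,0,0],[0,0,0,0,0,0]]]' >/dev/null
python3 -c "
from h import *
go(.6518,-.1885,.061);print(read_state()['wrist_force'])"
```

```text
cm [0.41 0.18 1.14] turn None psi -0.0876 tilt [-0.0042  0.0012]
[ 0.05095305 -0.02281648  0.88906674]
cm [ 0.33 -0.05  0.9 ] turn None psi -0.0862 tilt [ 0.0008 -0.0003]
[ 0.12528587  0.03601989 -0.45308838]
```

```bash
F='from h import *
s=read_state();print(s["tool_pos"].round(4),s["wrist_force"].round(1),s["time"])'
python3 -m crank '[[[0.3,0,0,0,0,0],[0,0,0.4,0,0,0],[0,0,0.2,0,0,0],[0,0,0,0,0,0],[0,0,0,0,0,0]]]' >/dev/null; python3 -c "$F"
python3 -m crank '[[[0,0,0.2,0,0,0],[0,0,0.2,0,0,0],[0,0,0,0,0,0],[0,0,0,0,0,0]]]' >/dev/null; python3 -c "$F"
```

```text
[ 0.6528 -0.1884  0.064 ] [0.9 1.2 2.5] 32.85
[ 0.6528 -0.1884  0.061 ] [0.2 3.1 9.7] 33.1833
```

```bash
python3 -m crank '[[[0,0,-0.5,0,0,0],[0,0,-1,0,0,0],[0,0,-3,0,0,0],[0,0,-4,0,0,0],[-4,0,0,0,0,0],[-4,0,0,0,0,0],[-4,0,0,0,0,0],[0,0,0,0,0,0]]]' >/dev/null
python3 -m crank '[[[-4,0,0,0,0,0],[-4,0,0,0,0,0],[-4,0,0,0,0,0],[0,0,0,0,0,0],[0,0,0,0,0,0],[0,0,0,0,0,0]]]'
python3 - <<'E'
from h import *
from edge import edges
t=read_camera("top"); s=read_camera("scene"); cv2.imwrite("pics/t17.png",t)
o=cv2.imread("pics/s16.png"); c=lambda i:i[155:255,235:325].astype(int)
d=np.abs(c(s)-c(o)).max(2); print("changed px",(d>40).sum(), np.round(px("top",205+93/3.2,122.8,.066),4))
b=s.astype(int);m=(b[...,2]>120)&(b[...,2]>2*b[...,1])&(b[...,2]>2*b[...,0]);ys,xs=np.nonzero(m[190:230,300:330]);print("knob px",xs.mean()+300,ys.mean()+190)
b=o.astype(int);m=(b[...,2]>120)&(b[...,2]>2*b[...,1])&(b[...,2]>2*b[...,0]);ys,xs=np.nonzero(m[190:230,300:330]);print("knob before",xs.mean()+300,ys.mean()+190)
E
```

```text
time: 34.35
tool_pos: [0.6305, -0.4273, 0.1434]
tcp_rot: [-2.314, -2.121, 0.0]
wrist_force: [-0.7, -0.9, 0.2]
width: 0.002
grip_force: 0.0
changed px 0 [ 0.6513 -0.189   0.066 ]
knob px 317.6666666666667 205.72222222222223
knob before 317.6216216216216 205.78378378378378
```

```bash
python3 -c "
from workcell import *
print(finish_job())"
```

```text
the job is handed in; nothing more can be done
None
```

I handed the job in at about 34 s: pack_a is in the tray, the tray is home, the latch is shut, and the button was pressed and released. One mishap: opening the fingers too early knocked packs b and c about 11 mm sideways; I pushed them back to within about 2 mm of where they lay.

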